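# Find the charge cup that nests in the leaning press pot

## Task

Find, by trying them one at a time and without forcing, the charge cup that nests in the leaning pot on the loading slide with its flange lying flat on the pot's rim, and leave it there. Only then push the carriage fully home against the far stop. Put every cup that does not fit back in a rack socket, hanging upright by its flange, and leave the bottle, jar and screwdriver where they are.

Things in the scene. Friction and masses are not known exactly. Their poses are not given: they have to be found in the camera images.
- cup_a: one of three like aluminium cups. Grip: neck 40 mm wide, 34 mm tall, open top. Flange below it 70 mm wide, 5 mm thick. Under it a solid tapered body, 44 to 66 mm long, up to 48 mm wide, 31 to 42 mm at the foot: one fits the pot with 2 mm play, two stop with the flange 15 to 22 mm above the rim. About 0.24 kg. Origin: centre of the flange's underside; z up through the neck.
- cup_b: one of three like aluminium cups. Grip: neck 40 mm wide, 34 mm tall, open top. Flange below it 70 mm wide, 5 mm thick. Under it a solid tapered body, 44 to 66 mm long, up to 48 mm wide, 31 to 42 mm at the foot: one fits the pot with 2 mm play, two stop with the flange 15 to 22 mm above the rim. About 0.24 kg. Origin: centre of the flange's underside; z up through the neck.
- cup_c: one of three like aluminium cups. Grip: neck 40 mm wide, 34 mm tall, open top. Flange below it 70 mm wide, 5 mm thick. Under it a solid tapered body, 44 to 66 mm long, up to 48 mm wide, 31 to 42 mm at the foot: one fits the pot with 2 mm play, two stop with the flange 15 to 22 mm above the rim. About 0.24 kg. Origin: centre of the flange's underside; z up through the neck.
- rack: fixed rack, left or right of the slide: aluminium plate 96 x 284 x 10 mm on two end legs, top 85 mm above the bench, with three through sockets 56 mm wide along its y, at -95, 0 and +95 mm. A cup hangs in each by its flange (cup origin 85 mm above the rack origin). Origin: centre of the footprint on the bench.
- pot: steel pot on the carriage, 72 mm wide at the rim, 60 mm tall, leaning 30 degrees from vertical with its mouth towards the push plate (roughly to the robot). Tapered bore 49 mm wide at the mouth, 35 mm at the flat floor 50 mm down. Origin: centre of the mouth in the rim plane, 122 mm above the bench; z points out of the mouth along the bore axis, y is level.
- carriage (a joint): how far the grey carriage has slid along its rails away from the robot, in m: 0 fully out, 0.08 fully home at the far stop; starts at 0 to 0.025. It slides stiffly (about 4 N) and stays where it is left.
- push_plate (a point): middle of the top edge of the near face of the upright steel push plate at the carriage's near end: plate 90 mm wide, 10 mm thick, from 28 to 85 mm above the bench. Push it along the point's x axis, away from the robot. The pot's mouth centre is 90 mm beyond. Rails 26 mm high run below and 30 mm or more in front of it.
- amber_bottle: bystander: small amber bottle, 44 mm across, 85 mm tall; origin at the centre of its underside.
- cap_jar: bystander: low amber jar with a white cap, 52 mm across, 55 mm tall; origin at the centre of its underside.
- screwdriver: bystander: screwdriver with a red handle, 180 mm long, lying on the bench between the rack and the slide; its x axis runs along it.
Things that resemble listed ones, but are neither listed nor needed, are in the scene too. Leave any black, blue or green look-alike of the cup_a alone.

How it is judged:
By the outcome, as a careful person would: the job done as asked, in the order asked, and still so for the second after the job is handed in, with the robot touching nothing.
It also fails if it takes over 72 s, if anything falls off the work surface, if the arm or the gripper's body presses on something with over 40 N, if the wrist force passes 120 N, or if a joint passes its speed limit or range.

## Robot

A 6-joint arm with a two-finger parallel gripper is mounted at the origin on the work surface. World frame = base frame: x ahead of the robot, y to its left, z up, the work surface at z = 0. Lengths are in m, angles in rad, forces in N, time in s.
With the tool pointing down it reaches from about 0.275 to 0.825 m from the base axis. Payload 5.2 kg.
Tool frame: the origin (TCP) lies midway between the tips of the shut fingers; the grasp point (between the pads) lies bot.grip_depth behind it (bot.grip_depth is the distance from the TCP to the grasp point, in m); z points along the fingers, y is the line along which they close (so a half turn about z gives the same grasp; the last joint's range is limited). The gripper opens to 93 mm and grips with 3 to 60 N. Pads are 15 mm wide; open, the fingers measure 128 mm over their backs; the gripper's body (75 mm by 188 mm) begins 65 mm behind the grasp point.
Start: joints at [-1.532, 0.259, 1.535, -0, 1.348, -0.203], TCP at [0.132, -0.534, 0.219] pointing down, gripper open.
Joint ranges: [-3.14, 3.14], [-0.91, 2.08], [0.19, 2.58], [-1.22, 4.36], [0.22, 2.71], [-3.12, 3.12]. Speed limits (rad/s): [2.57, 2.57, 3.14, 3.14, 3.14, 3.14].

## Interface

Orientations are given as a unit quaternion [x, y, z, w].
In Python, from station import bot gives the robot as it stands.
- The arm moves only by the tool step_arm, never from a script. Its argument "plan" is one flat list of numbers, 7 for each row, row after row: the turn, a rotation vector about the tool's x, y, z in units of 6 degrees (1.0 is 6 degrees), then the shift along the tool's x, y, z in units of 30 mm (1.0 is 30 mm), then the closure, from 0 (fully open) to 1 (shut). In form: [wx, wy, wz, dx, dy, dz, claw, wx, wy, wz, dx, dy, dz, claw, ...]. A call has 1 to 10 rows; each row is the pose to reach, as a shift and turn from the pose commanded when the call began, along the tool's axes at that moment; what a row does not reach only later rows make up. A row lasts 1/12 s, in which the tool goes at most 41.7 mm and 7.16 degrees, less where a joint would pass 70% of its speed; a pose out of reach is approached as far as the arm can. A call with a gripper value outside its range is refused whole. The fingers move at their own pace and stop on an object; the grip force is fixed at half the most. Time passes only in rows, so rows that repeat a pose let the fingers close. It gives the time, the measured TCP pose, the force, the opening and the grip force at its end, in the units of the state.
- bot.read_state(): the state, without advancing time (a new reading comes with each control period).
- bot.camera(name): name is "scene" or "top" or "wrist"; returns a dict with "color" (384x512x3 uint8, red, green, blue), "z_map" (384x512 float32, m along the optical axis (not along the pixel's ray), 0 where there is no reading), "K" (3x3 intrinsics, pixels), "R" (3x3) and "t" (3): a world point X has camera coordinates R X + t. Camera axes: x right, y down, z forward; pixel columns grow to the right and rows downward; lengths in m; the calibration is good to about 2 mm. A picture is of the moment at which its call begins.
- bot.close_job(): hands the job in; it is judged then, once.
The state is a dict: "time": time; "joints": joint angles; "qd": joint speeds; "tau": joint torques, N m; "tool_pos": TCP position; "tcp_rot": TCP orientation; "ft_force": force on the tool from outside, world axes, zero at the start; "wrist_torque": the same for the moment, N m; "opening": finger opening in m; "finger_force": force on a finger pad.
Only numpy, scipy, OpenCV 4.12 (cv2) and the standard library are available. Lean on these libraries where they do the work, as an engineer would, in place of code of your own. Each camera call takes 0.05 s, during which the arm holds its last target. There are 200 camera calls.

## Working session

There is one attempt and no reset: what is moved stays moved. The work goes in short steps, Python scripts to look and compute and a tool call to move; the robot and the scene stay as the last step left them, time stands still between calls to the robot, and variables do not carry over. Pictures are saved under pics/ and viewed, at most 10 in all, crops included, and the job is handed in when it is done.

Besides the shell and the picture viewer there is one more tool, called after "Call:" as name(argument=value, ...) on one line, values as JSON. step_arm: Moves the arm, as the interface text tells. Its arguments: {"type":"object","properties":{"plan":{"type":"array"}},"required":["plan"]}

```bash
mkdir -p pics; ls; python3 - <<'E'
from station import bot
import cv2,numpy as np
print(bot.grip_depth, bot.read_state())
for n in ("scene","top"):
    c=bot.camera(n); np.savez(f"{n}0.npz",**c)
    cv2.imwrite(f"pics/{n}0.png",c["color"][:,:,::-1]); print(n,c["K"],c["R"],c["t"])
a=cv2.imread("pics/scene0.png");b=cv2.imread("pics/top0.png")
E
```

```text
pics
0.0188 {'time': 0.0, 'joints': array([-1.53180872e+00,  2.59339129e-01,  1.53605038e+00, -1.63977773e-05,
        1.34796247e+00, -2.02763977e-01]), 'qd': array([-2.42839723e-03, -4.12874014e-05, -1.26588244e-03, -5.80173412e-05,
        1.54730518e-03,  6.81180327e-04]), 'tau': array([-1.80009840e-03, -4.37313151e+01, -2.84003216e+01,  7.16804224e-02,
        4.14796849e-02, -1.58872263e-04]), 'tool_pos': array([ 0.13168749, -0.53346591,  0.21783289]), 'tcp_rot': array([ 9.92702809e-01,  1.20583412e-01,  6.39859392e-05, -8.77371598e-04]), 'ft_force': array([-0.384523  ,  0.0654264 , -0.26004427]), 'wrist_torque': array([-0.00796871, -0.00679767, -0.04351774]), 'finger_force': 0.0, 'opening': 0.0928104969672271}
scene [[346.38763502   0.         250.44394893]
 [  0.         346.38763502 189.26591094]
 [  0.           0.           1.        ]] [[-0.60177299  0.79866478  0.0019602 ]
 [ 0.60876152  0.46027183 -0.64618826]
 [-0.51699002 -0.38766534 -0.76317553]] [ 0.37881169 -0.28452034  1.30015578]
top [[434.78728699   0.         251.0755033 ]
 [  0.         434.78728699 197.29681322]
 [  0.           0.           1.        ]] [[-0.02285153 -0.99937932 -0.02681011]
 [-0.97971697  0.02772594 -0.19845888]
 [ 0.19907904  0.02173123 -0.97974246]] [0.01595902 0.61784657 1.04359363]
```

View pics/scene0.png

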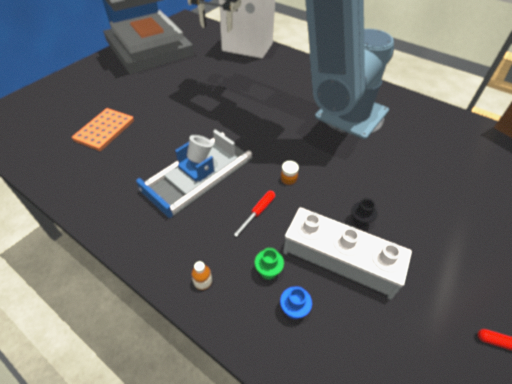

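View pics/top0.png

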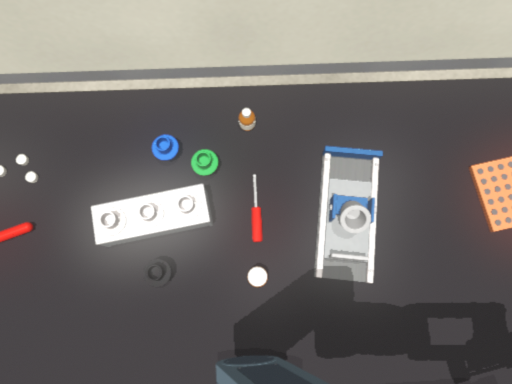

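The scene view shows the rack with three cups on the left of the slide. In the top view the cups are at about (109,219), (148,212) and (186,204), the pot mouth at (355,217), the push plate at (350,257) and the far stop at (353,152).

```bash
cat > h.py <<'E'
import numpy as np
def cloud(c):
    z=c["z_map"];v,u=np.indices(z.shape);K=c["K"]
    P=np.stack([(u-K[0,2])/K[0,0]*z,(v-K[1,2])/K[1,1]*z,z],-1)
    return (P-c["t"])@c["R"]
E
python3 - <<'E'
import numpy as np,cv2
from h import cloud
for n in ("top","scene"):
    c=dict(np.load(n+"0.npz"));P=cloud(c);ok=c["z_map"]>0
    if n=="top":
        for u,v in[(109,219),(148,212),(186,204),(355,217),(350,257),(345,257),(353,152),(257,276),(247,118),(256,222),(255,180),(205,160),(160,270)]: print((u,v),P[v,u].round(3))
    X,Y,Z=P[...,0],P[...,1],P[...,2]
    reg=ok&(X>.2)&(X<.85)&(abs(Y)<.55)
    for nm,m in (("rackplate",reg&(abs(Z-.085)<.006)&(Y>.0)),("necks",reg&(Z>.108)&(Z<.135)&(Y>.05)),("potrim",reg&(Z>.1)&(Y<0)&(X>.3)),("plate",reg&(abs(Z-.085)<.008)&(Y<0))):
        k,l,s,ce=cv2.connectedComponentsWithStats(m.astype(np.uint8))
        for i in range(1,k):
            if s[i,4]>15:
                Q=P[l==i]; r=cv2.minAreaRect(Q[:,:2].astype(np.float32)*1000)
                print(n,nm,s[i,4],Q.mean(0).round(4),np.round(r[0]),np.round(r[1]),round(r[2],1),Q.min(0).round(3),Q.max(0).round(3))
E
```

```text
(109, 219) [0.567 0.351 0.095]
(148, 212) [0.582 0.254 0.095]
(186, 204) [0.599 0.16  0.096]
(355, 217) [ 0.559 -0.257  0.072]
(350, 257) [ 0.46  -0.236  0.082]
(345, 257) [ 0.46  -0.223  0.085]
(353, 152) [ 0.734 -0.269  0.048]
(257, 276) [ 0.421 -0.01   0.048]
(247, 118) [0.83  0.006 0.067]
(256, 222) [ 0.56  -0.01   0.025]
(255, 180) [ 0.675 -0.01   0.011]
(205, 160) [0.723 0.119 0.052]
(160, 270) [0.441 0.231 0.056]
top rackplate 44 [0.8386 0.0086 0.0848] [839.   9.] [13. 19.] 88.9 [0.829 0.002 0.081] [0.848 0.016 0.089]
top rackplate 79 [0.7627 0.2252 0.083 ] [763. 226.] [39. 37.] 43.7 [0.743 0.205 0.079] [0.782 0.244 0.089]
top rackplate 67 [0.7175 0.1202 0.083 ] [718. 120.] [38. 38.] 45.6 [0.698 0.102 0.079] [0.738 0.138 0.087]
top rackplate 3209 [0.5772 0.2494 0.0861] [579. 252.] [ 97. 285.] 10.1 [0.507 0.105 0.079] [0.651 0.399 0.091]
top rackplate 82 [0.435  0.2392 0.0826] [435. 239.] [38. 38.] 26.9 [0.417 0.22  0.079] [0.455 0.26  0.087]
top necks 115 [0.595  0.158  0.1212] [595. 158.] [38. 38.] 3.0 [0.576 0.139 0.108] [0.614 0.178 0.129]
top necks 132 [0.5787 0.2513 0.120
[... 1604 characters left out ...]
] [0.616 0.18  0.125]
scene necks 180 [0.5802 0.2542 0.1179] [579. 254.] [39. 39.] 44.8 [0.559 0.234 0.108] [0.599 0.274 0.126]
scene necks 205 [0.5628 0.3475 0.118 ] [562. 347.] [41. 39.] 17.2 [0.541 0.327 0.108] [0.582 0.367 0.126]
scene potrim 377 [ 0.562  -0.2397  0.1165] [ 554. -245.] [68. 73.] 71.5 [ 0.516 -0.276  0.1  ] [ 0.592 -0.208  0.139]
scene plate 85 [ 0.4633 -0.2318  0.0822] [ 462. -234.] [89. 13.] 84.4 [ 0.451 -0.278  0.077] [ 0.471 -0.189  0.087]
scene plate 66 [ 0.5837 -0.2942  0.0868] [ 581. -296.] [11. 46.] 84.3 [ 0.558 -0.303  0.077] [ 0.604 -0.29   0.093]
scene plate 162 [ 0.5861 -0.2162  0.0863] [ 576. -225.] [72. 61.] 68.6 [ 0.546 -0.268  0.077] [ 0.617 -0.194  0.093]
```

```bash
cat >> h.py <<'E'
from scipy.spatial.transform import Rotation as Ro
def down(th,tilt_az=None,tilt=0):
    # tool pointing down with tool x at azimuth th(deg); then tilted outward along azimuth
    c,s=np.cos(np.radians(th)),np.sin(np.radians(th))
    R=np.array([[c,s,0],[s,-c,0],[0,0,-1.]])
    if tilt:
        a=np.radians(tilt_az); ax=np.array([-np.sin(a),np.cos(a),0])  # horizontal axis
        R=Ro.from_rotvec(-np.radians(tilt)*ax).as_matrix()@R
    return R
def rel(s,pos,R):
    R0=Ro.from_quat(s["tcp_rot"]).as_matrix()
    w=Ro.from_matrix(R0.T@R).as_rotvec(degrees=True)/6
    d=R0.T@(np.array(pos)-s["tool_pos"])/.03
    return np.r_[w,d].round(2).tolist()
E
python3 - <<'E'
import numpy as np
from h import *
from station import bot
from scipy.optimize import least_squares
A=[cloud(c)[c["z_map"]>0] for c in (dict(np.load(n+"0.npz")) for n in("top","scene"))]
for P in A:
    for it,yaw in [(0,-6.5)]:
        a=np.radians(yaw);o=np.array([.547,-.245,.122]);n=np.array([-.5*np.cos(a),-.5*np.sin(a),.866])
        for k in range(6):
            d=P-o;ax=d@n;r=np.linalg.norm(d-ax[:,None]*n,axis=1)
            m=(abs(ax)<.006)&(r<.037)&(r>.022);Q=P[m]
            c=Q.mean(0);nn=np.linalg.svd(Q-c)[2][2];nn*=np.sign(nn[2])
            e1=np.cross(nn,[0,0,1.]);e1/=np.linalg.norm(e1);e2=np.cross(nn,e1)
            q=np.c_[(Q-c)@e1,(Q-c)@e2]
            f=lambda p:(lambda r:np.maximum(0,.0245-r)+np.maximum(0,r-.036))(np.linalg.norm(q-p,axis=1))
            p=least_squares(f,[0,0]).x
            o=c+p[0]*e1+p[1]*e2
        print(m.sum(),o.round(4),nn.round(3),np.degrees(np.arctan2(-nn[1],-nn[0])),np.degrees(np.arccos(nn[2])))
s=bot.read_state()
print(down(80,-6.5,30)[:,2],rel(s,[.595,.159,.22],down(100)))
E
```

```text
379 [ 0.547  -0.2466  0.1219] [-0.501  0.055  0.864] -6.241750170600608 30.238149482012386
181 [ 0.5485 -0.2439  0.12  ] [-0.495  0.065  0.867] -7.4525898669432005 29.92316231902518
[ 0.49678593 -0.05660161 -0.8660254 ] [-0.01, -0.01, -14.36, 20.52, -18.71, -0.03]
```

Call:
step_arm(plan=[0, 0, -14.36, 20.5, -18.7, 0, 0, 0, 0, -14.36, 20.5, -18.7, 0, 0, 0, 0, -14.36, 20.5, -18.7, 0, 0, 0, 0, -14.36, 20.5, -18.7, 0, 0, 0, 0, -14.36, 20.5, -18.7, 0, 0, 0, 0, -14.36, 20.5, -18.7, 0, 0, 0, 0, -14.36, 20.5, -18.7, 0, 0, 0, 0, -14.36, 20.5, -18.7, 0, 0, 0, 0, -14.36, 20.5, -18.7, 0, 0, 0, 0, -14.36, 20.5, -18.7, 0, 0])

```text
time: 0.93
tool_pos: [0.3638, -0.1856, 0.2186]
tcp_rot: [0.733, 0.681, 0.0, 0.0]
ft_force: [1.4, -0.7, 0.5]
opening: 0.093
finger_force: 0.0
```

```bash
python3 - <<'E'
from h import *
from station import bot
s=bot.read_state();print(s["tool_pos"],s["joints"].round(2))
print(rel(s,[.595,.159,.17],down(100)))
E
```

```text
[ 0.36379148 -0.18562426  0.21861328] [-0.75 -0.    1.84  0.    1.3  -0.67]
[0.0, 0.0, -2.37, 12.02, 6.84, 1.62]
```

Call:
step_arm(plan=[0, 0, -2.37, 12.02, 6.84, 1.62, 0, 0, 0, -2.37, 12.02, 6.84, 1.62, 0, 0, 0, -2.37, 12.02, 6.84, 1.62, 0, 0, 0, -2.37, 12.02, 6.84, 1.62, 0, 0, 0, -2.37, 12.02, 6.84, 1.62, 0, 0, 0, -2.37, 12.02, 6.84, 1.62, 0, 0, 0, -2.37, 12.02, 6.84, 1.62, 0, 0, 0, -2.37, 12.02, 6.84, 1.62, 0, 0, 0, -2.37, 12.02, 6.84, 1.62, 0, 0, 0, -2.37, 12.02, 6.84, 1.62, 0])

```text
time: 1.77
tool_pos: [0.5962, 0.1568, 0.1694]
tcp_rot: [0.645, 0.764, -0.0, -0.0]
ft_force: [0.0, -0.6, 0.2]
opening: 0.0931
finger_force: 0.0
```

```bash
python3 - <<'E'
from h import *
from station import bot
s=bot.read_state();print(s["tool_pos"],s["joints"].round(2),s["qd"].round(2))
print(rel(s,[.595,.159,.095],down(100)))
E
```

```text
[0.59623856 0.15682725 0.16936757] [ 0.08  0.41  1.44 -0.    1.29 -0.09] [ 0.66  0.68 -0.9  -0.01  0.2   0.66]
[-0.01, 0.0, -0.05, 0.08, -0.03, 2.48]
```

Call:
step_arm(plan=[0, 0, 0, 0, 0, 0, 0, 0, 0, 0, 0, 0, 0, 0])

```text
time: 1.93
tool_pos: [0.5955, 0.1566, 0.1683]
tcp_rot: [0.644, 0.765, -0.001, -0.001]
ft_force: [-0.1, -0.9, -0.2]
opening: 0.0931
finger_force: 0.0
```

```bash
python3 - <<'E'
from h import *
from station import bot
import cv2
s=bot.read_state();print(s["tool_pos"],s["qd"].round(2))
print(rel(s,[.595,.159,.095],down(100)))
c=bot.camera("wrist");P=cloud(c);m=(c["z_map"]>0)&(P[...,2]>.11)&(P[...,2]<.135)&(P[...,0]>.5)
k,l,st,ce=cv2.connectedComponentsWithStats(m.astype(np.uint8))
for i in range(1,k):
    if st[i,4]>60:
        Q=P[l==i];print(st[i,4],np.round(cv2.minEnclosingCircle(Q[:,:2].astype(np.float32)*1000),1),Q.min(0).round(3),Q.max(0).round(3))
E
```

```text
[0.5955233  0.15656453 0.16831013] [-0.04 -0.05  0.04 -0.01  0.01 -0.01]
[-0.03, -0.0, -0.02, 0.08, 0.0, 2.44]Traceback (most recent call last):
  File "<stdin>", line 10, in <module>
    return _wrapfunc(a, 'round', decimals=decimals, out=out)
    return _wrapit(obj, method, *args, **kwds)
    conv = _array_converter(obj)
ValueError: setting an array element with a sequence. The requested array has an inhomogeneous shape after 1 dimensions. The detected shape was (2,) + inhomogeneous part.
```

Call:
step_arm(plan=[0, 0, 0, 0.08, 0, 1.2, 0, 0, 0, 0, 0.08, 0, 2.2, 0, 0, 0, 0, 0.08, 0, 2.4, 0, 0, 0, 0, 0.08, 0, 2.4, 0, 0, 0, 0, 0.08, 0, 2.4, 1, 0, 0, 0, 0.08, 0, 2.4, 1, 0, 0, 0, 0.08, 0, 2.4, 1, 0, 0, 0, 0.08, 0, 2.4, 1, 0, 0, 0, 0.08, 0, 2.4, 1, 0, 0, 0, 0.08, 0, 2.4, 1])

```text
time: 2.82
tool_pos: [0.5957, 0.1572, 0.0989]
tcp_rot: [0.645, 0.764, 0.0, 0.0]
ft_force: [-0.4, 0.8, -0.2]
opening: 0.0572
finger_force: 0.0
```

Call:
step_arm(plan=[0, 0, 0, 0.07, 0, 0.1, 1, 0, 0, 0, 0.07, 0, 0.1, 1, 0, 0, 0, 0.07, 0, 0.1, 1, 0, 0, 0, 0.07, 0, 0.1, 1, 0, 0, 0, 0.07, 0, 0.1, 1])

```text
time: 3.23
tool_pos: [0.5947, 0.1592, 0.0948]
tcp_rot: [0.645, 0.764, -0.0, -0.0]
ft_force: [-0.2, -0.1, -1.1]
opening: 0.0395
finger_force: 30.0
```

```bash
python3 - <<'E'
from h import *
from station import bot
import cv2
s=bot.read_state();print(s["tool_pos"],s["ft_force"],s["opening"],s["finger_force"])
c=bot.camera("wrist");cv2.imwrite("pics/w1.png",c["color"][:,:,::-1])
P=cloud(c);print(P[::96,::64,:].round(2)[...,2])
E
```

```text
[0.59469345 0.1592391  0.09476491] [-0.15560656 -0.05123177 -1.10860928] 0.039524929863601954 29.9992606183514
[[ 0.    0.   -0.    0.09  0.13  0.09  0.    0.  ]
 [ 0.    0.05 -0.    0.08  0.12  0.09  0.    0.  ]
 [ 0.    0.   -0.    0.09  0.09  0.09  0.    0.  ]
 [ 0.2   0.2   0.26  0.2   0.2   0.2   0.2   0.2 ]]
```

View pics/w1.png

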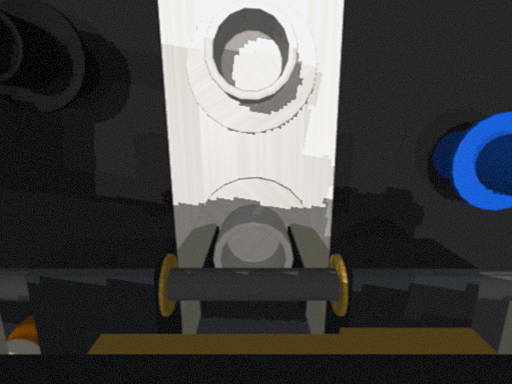

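```bash
cat >> h.py <<'E'
O=np.array([.548,-.245,.1215]); AZ=-6.6
def potR(): return down(90+AZ,AZ,30)
def pot(d): return O-potR()[:,2]*d
E
python3 - <<'E'
from h import *
from station import bot
s=bot.read_state()
print(potR().round(3))
s["tool_pos"]=np.array([.595,.159,.095])
s1=dict(s);s1["tool_pos"]=np.array([.595,.159,.23]);s1["tcp_rot"]=s["tcp_rot"]
print(rel(s,[.595,.159,.23],down(100)),rel(s,pot(.12),potR()))
c=bot.camera("wrist");P=cloud(c);T=P[180:270,190:320]
for lo,hi in((.087,.094),(.118,.13)):
    m=(T[...,2]>lo)&(T[...,2]<hi); Q=T[m]; print(m.sum(),Q.min(0),Q.max(0))
E
```

```text
[[ 0.115  0.86   0.497]
 [ 0.993 -0.1   -0.057]
 [-0.     0.5   -0.866]]
[-0.01, 0.0, -0.05, -0.0, -0.0, -4.5] [-4.97, -0.71, 2.65, -12.45, -5.74, -4.34]
3315 [0.55497533 0.14322987 0.08700818] [0.62968455 0.1962182  0.09399655]
1903 [0.56161412 0.1499353  0.11800449] [0.62603273 0.17936952 0.12999297]
```

Call:
step_arm(plan=[0, 0, 0, 0, 0, -1, 1, 0, 0, 0, 0, 0, -2.2, 1, 0, 0, 0, 0, 0, -3.4, 1, 0, 0, 0, 0, 0, -4.4, 1, -5, -0.7, 2.6, -12.45, -5.74, -4.34, 1, -5, -0.7, 2.6, -12.45, -5.74, -4.34, 1, -5, -0.7, 2.6, -12.45, -5.74, -4.34, 1, -5, -0.7, 2.6, -12.45, -5.74, -4.34, 1, -5, -0.7, 2.6, -12.45, -5.74, -4.34, 1, -5, -0.7, 2.6, -12.45, -5.74, -4.34, 1])

```text
time: 4.17
tool_pos: [0.524, -0.0804, 0.2222]
tcp_rot: [0.72, 0.644, 0.173, 0.192]
ft_force: [0.1, -0.4, -3.7]
opening: 0.0397
finger_force: 30.0
```

```bash
cat > g.py <<'E'
import sys
from h import *
from station import bot
s=bot.read_state();print(s["tool_pos"].round(4),s["qd"].round(2),s["ft_force"].round(1),s["opening"].round(4),s["finger_force"].round(1))
d=(s["tool_pos"]-O)@-potR()[:,2];print("axial",d.round(4),"lat(tool)",(potR().T@(s["tool_pos"]-O)).round(4))
for a in sys.argv[1:]: print(a,rel(s,pot(float(a)),potR()))
E
python3 g.py .12 .09
```

```text
Traceback (most recent call last):
  File "g.py", line 4, in <module>
    s=bot.read_state();print(s["tool_pos"].round(4),s["qd"].round(2),s["ft_force"].round(1),s["opening"].round(4),s["finger_force"].round(1))
                                                                                            ^^^^^^^^^^^^^^^^^^
AttributeError: 'float' object has no attribute 'round'
```

```bash
sed -i 's/s\["opening"\].round(4),s\["finger_force"\].round(1)/round(s["opening"],4),round(s["finger_force"],1)/' g.py; python3 g.py .12 .09
```

```text
[ 0.524  -0.0804  0.2222] [-1.48 -0.08 -0.01  0.98  0.5  -2.04] [ 0.1 -0.4 -3.7] 0.0397 30.0
axial 0.1086 lat(tool) [ 0.1607  0.0133 -0.1086]
.12 [0.0, -0.04, 0.03, -5.35, -0.46, -0.4]
.09 [0.0, -0.04, 0.03, -5.36, -0.46, 0.6]
```

Call:
step_arm(plan=[0, 0, 0, -1.3, -0.1, -0.1, 1, 0, 0, 0, -2.6, -0.2, -0.2, 1, 0, 0, 0, -4, -0.4, -0.4, 1, 0, 0, 0, -4, -0.4, -0.4, 1, 0, 0, 0, -4, -0.4, -0.4, 1, 0, 0, 0, -4, -0.4, -0.4, 1])

```text
time: 4.67
tool_pos: [0.5, -0.1997, 0.2298]
tcp_rot: [0.72, 0.644, 0.174, 0.193]
ft_force: [-1.1, 0.4, -3.0]
opening: 0.0394
finger_force: 30.0
```

```bash
python3 g.py .12 .083
```

```text
[ 0.5    -0.1997  0.2298] [ 0.05 -0.    0.01  0.   -0.   -0.  ] [-1.1  0.4 -3. ] 0.0394 30.0
axial 0.1203 lat(tool) [ 0.0395  0.0083 -0.1203]
.12 [0.02, -0.03, 0.03, -1.31, -0.28, 0.0]
.083 [0.02, -0.03, 0.03, -1.32, -0.28, 1.24]
```

Call:
step_arm(plan=[0, 0, 0, -1, -0.28, 0, 1, 0, 0, 0, -1.31, -0.28, 0.6, 1, 0, 0, 0, -1.31, -0.28, 1, 1, 0, 0, 0, -1.31, -0.28, 1, 1, 0, 0, 0, -1.31, -0.28, 1, 1, 0, 0, 0, -1.31, -0.28, 1, 1])

```text
time: 5.17
tool_pos: [0.5046, -0.2376, 0.2005]
tcp_rot: [0.718, 0.645, 0.174, 0.193]
ft_force: [-0.3, 0.8, -1.6]
opening: 0.0393
finger_force: 30.0
```

```bash
python3 g.py .03; python3 - <<'E'
from station import bot
import cv2,numpy as np
w=bot.camera("wrist");s=bot.camera("scene");t=bot.camera("top")
np.savez("s1.npz",**s);np.savez("t1.npz",**t);np.savez("w1.npz",**w)
f=lambda c,y,x:cv2.resize(c["color"][y:y+90,x:x+130,::-1],(390,270))
a=np.hstack([f(s,100,135),f(t,160,290)]);b=np.hstack([cv2.resize(w["color"][:,:,::-1],(390,292)),np.zeros((292,390,3),np.uint8)])
cv2.imwrite("pics/c1.png",np.vstack([a,b]))
E
```

```text
[ 0.5046 -0.2376  0.2005] [-0.01 -0.01 -0.01  0.   -0.01 -0.  ] [-0.3  0.8 -1.6] 0.0393 30.0
axial 0.0904 lat(tool) [ 0.0023  0.0014 -0.0904]
.03 [0.03, -0.05, 0.07, -0.09, -0.05, 2.01]
```

View pics/c1.png

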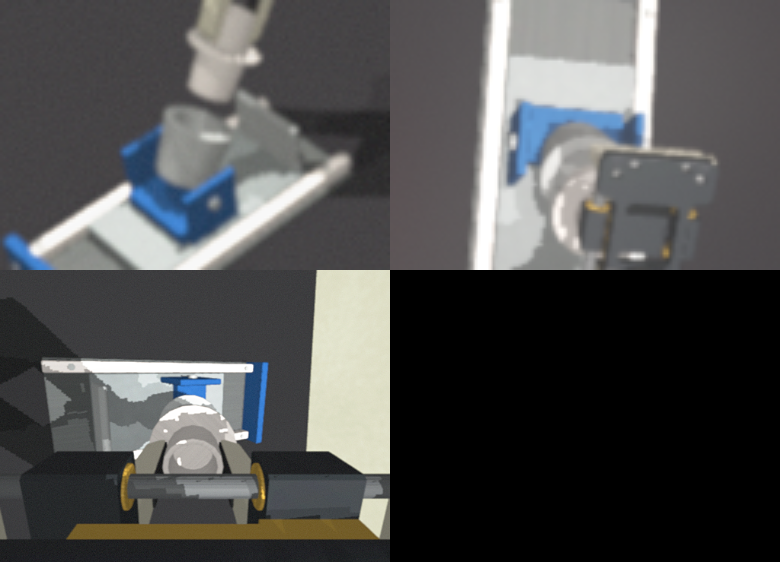

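Call:
step_arm(plan=[0, 0, 0, -0.09, -0.05, 0.5, 1, 0, 0, 0, -0.09, -0.05, 1, 1, 0, 0, 0, -0.09, -0.05, 1.3, 1, 0, 0, 0, -0.09, -0.05, 1.5, 1, 0, 0, 0, -0.09, -0.05, 1.5, 1, 0, 0, 0, -0.09, -0.05, 1.5, 1])

```text
time: 5.82
tool_pos: [0.525, -0.2443, 0.1605]
tcp_rot: [0.719, 0.645, 0.174, 0.194]
ft_force: [-0.6, 0.5, -2.8]
opening: 0.0393
finger_force: 30.0
```

```bash
python3 g.py .03; python3 - <<'E'
from h import *
c=dict(np.load("s1.npz"));P=cloud(c)[c["z_map"]>0]
R=potR();q=(P-np.array([.5046,-.2376,.2005]))@R  # tool frame
m=(np.hypot(q[:,0],q[:,1])<.05)&(q[:,2]>-.02)&(q[:,2]<.11);q=q[m]
for a in np.arange(-.02,.11,.005):
    k=q[(q[:,2]>=a)&(q[:,2]<a+.005)]
    if len(k)>2: print(round(a,3),len(k),k[:,0].min().round(4),k[:,0].max().round(4),k[:,1].min().round(4),k[:,1].max().round(4))
E
```

```text
[ 0.525  -0.2443  0.1605] [-0.01 -0.01 -0.   -0.    0.01 -0.  ] [-0.6  0.5 -2.8] 0.0393 30.0
axial 0.0453 lat(tool) [-0.0019 -0.0004 -0.0453]
.03 [0.03, -0.04, 0.05, 0.06, 0.01, 0.51]
-0.02 36 -0.0058 0.021 -0.0337 0.0359
-0.015 39 -0.0065 0.0215 -0.0323 0.0358
-0.01 33 -0.0074 0.0217 -0.0302 0.0338
-0.005 27 -0.0057 0.0194 -0.0284 0.0305
0.0 37 -0.0278 0.0314 -0.0088 0.0268
0.005 84 -0.0298 0.037 -0.033 0.0363
0.01 9 0.0008 0.0306 0.004 0.0326
0.015 24 -0.0094 0.0252 -0.0051 0.0235
0.02 27 -0.0147 0.0245 -0.0069 0.024
0.025 26 -0.0168 0.0238 -0.0115 0.0231
0.03 26 -0.0064 0.0237 -0.011 0.0228
0.035 27 -0.0142 0.0228 -0.0077 0.0227
0.04 24 -0.006 0.024 -0.0128 0.023
0.045 23 -0.0049 0.022 -0.0111 0.023
0.05 20 -0.0131 0.0216 -0.0079 0.0241
0.085 68 -0.0337 0.0322 -0.0355 0.031
0.09 76 -0.0345 0.0339 -0.0349 0.0332
0.095 64 -0.0265 0.0324 -0.0303 0.0316
0.1 54 -0.0288 0.0316 -0.0283 0.0311
0.105 40 -0.0231 0.0317 -0.0272 0.0299
```

Call:
step_arm(plan=[0, 0, 0, 0.06, 0, 0.2, 1, 0, 0, 0, 0.06, 0, 0.4, 1, 0, 0, 0, 0.06, 0, 0.5, 1, 0, 0, 0, 0.06, 0, 0.57, 1, 0, 0, 0, 0.06, 0, 0.57, 1])

```text
time: 6.23
tool_pos: [0.5345, -0.2447, 0.1463]
tcp_rot: [0.719, 0.644, 0.174, 0.195]
ft_force: [1.2, -2.2, -3.2]
opening: 0.0395
finger_force: 30.0
```

```bash
python3 g.py .02
```

```text
[ 0.5345 -0.2447  0.1463] [ 0.   -0.   -0.   -0.    0.01  0.  ] [ 1.2 -2.2 -3.2] 0.0395 30.0
axial 0.0282 lat(tool) [-0.0012  0.0008 -0.0282]
.02 [0.05, -0.01, 0.04, 0.04, -0.03, 0.27]
```

Call:
step_arm(plan=[0, 0, 0, 0.02, 0, 0.06, 1, 0, 0, 0, 0.02, 0, 0.1, 1, 0, 0, 0, 0.02, 0, 0.1, 1])

```text
time: 6.48
tool_pos: [0.5373, -0.2451, 0.1458]
tcp_rot: [0.719, 0.644, 0.174, 0.197]
ft_force: [-0.7, -1.4, 6.4]
opening: 0.0395
finger_force: 30.0
```

```bash
python3 g.py .02
```

```text
[ 0.5373 -0.2451  0.1458] [-0. -0.  0. -0.  0.  0.] [-0.7 -1.4  6.4] 0.0395 30.0
axial 0.0264 lat(tool) [-0.0014  0.003  -0.0264]
.02 [0.08, 0.0, 0.05, 0.05, -0.1, 0.21]
```

Call:
step_arm(plan=[0, 0, 0, 0, -0.1, -0.8, 1, 0, 0, 0, 0, -0.1, -2, 1, 0, 0, 0, 0, -0.1, -3.2, 1, 0, 0, 0, 0, -0.1, -3.2, 1, 0, 0, 0, 0, -0.1, -3.2, 1])

```text
time: 6.9
tool_pos: [0.4852, -0.2385, 0.2269]
tcp_rot: [0.719, 0.644, 0.174, 0.196]
ft_force: [0.0, 0.4, -2.8]
opening: 0.0391
finger_force: 30.0
```

```bash
cat > r.py <<'E'
import sys
from h import *
from station import bot
C={"n":(.595,.159),"m":(.579,.2525),"f":(.5625,.346)}
s=bot.read_state();print(s["tool_pos"].round(4),s["qd"].round(2),s["ft_force"].round(1),round(s["opening"],4))
for z in sys.argv[2:]: print(z,rel(s,[*C[sys.argv[1]],float(z)],down(100)))
E
python3 r.py n .23
```

```text
[ 0.4852 -0.2385  0.2269] [ 0.01  0.05  0.04  0.   -0.02 -0.  ] [ 0.   0.4 -2.8] 0.0391
.23 [5.03, 0.75, -2.65, 13.57, 1.95, 0.98]
```

Call:
step_arm(plan=[5, 0.75, -2.65, 13.57, 1.95, 0.98, 1, 5, 0.75, -2.65, 13.57, 1.95, 0.98, 1, 5, 0.75, -2.65, 13.57, 1.95, 0.98, 1, 5, 0.75, -2.65, 13.57, 1.95, 0.98, 1, 5, 0.75, -2.65, 13.57, 1.95, 0.98, 1, 5, 0.75, -2.65, 13.57, 1.95, 0.98, 1, 5, 0.75, -2.65, 13.57, 1.95, 0.98, 1, 5, 0.75, -2.65, 13.57, 1.95, 0.98, 1, 5, 0.75, -2.65, 13.57, 1.95, 0.98, 1, 5, 0.75, -2.65, 13.57, 1.95, 0.98, 1])

```text
time: 7.73
tool_pos: [0.594, 0.1634, 0.2259]
tcp_rot: [0.642, 0.767, 0.001, -0.003]
ft_force: [0.3, -0.2, -1.4]
opening: 0.0392
finger_force: 30.0
```

Call:
step_arm(plan=[0, 0, 0, 0, 0, 0, 1, 0, 0, 0, 0, 0, 0, 1])

```text
time: 7.9
tool_pos: [0.5936, 0.1631, 0.2258]
tcp_rot: [0.64, 0.768, 0.0, -0.003]
ft_force: [-0.3, -0.1, -1.6]
opening: 0.0393
finger_force: 30.0
```

```bash
python3 r.py n .1
```

```text
[0.5936 0.1631 0.2258] [-0.06 -0.03  0.02 -0.02  0.01 -0.01] [-0.3 -0.1 -1.6] 0.0393
.1 [-0.03, -0.05, 0.06, -0.16, 0.03, 4.19]
```

Call:
step_arm(plan=[0, 0, 0, -0.16, 0.03, 0.5, 1, 0, 0, 0, -0.16, 0.03, 1.2, 1, 0, 0, 0, -0.16, 0.03, 2, 1, 0, 0, 0, -0.16, 0.03, 2.8, 1, 0, 0, 0, -0.16, 0.03, 3.5, 1, 0, 0, 0, -0.16, 0.03, 4, 1, 0, 0, 0, -0.16, 0.03, 4.15, 1, 0, 0, 0, -0.16, 0.03, 4.15, 1])

```text
time: 8.57
tool_pos: [0.5943, 0.1549, 0.1018]
tcp_rot: [0.643, 0.766, -0.0, -0.003]
ft_force: [-0.9, 0.8, -2.3]
opening: 0.0394
finger_force: 30.0
```

```bash
python3 r.py n .0955
```

```text
[0.5943 0.1549 0.1018] [ 0.01 -0.03 -0.04 -0.01  0.03  0.  ] [-0.9  0.8 -2.3] 0.0394
.0955 [-0.04, -0.04, 0.0, 0.13, 0.05, 0.21]
```

Call:
step_arm(plan=[0, 0, 0, 0.1, 0.04, 0.1, 1, 0, 0, 0, 0.1, 0.04, 0.18, 1, 0, 0, 0, 0.1, 0.04, 0.18, 1, 0, 0, 0, 0.1, 0.04, 0.18, 0, 0, 0, 0, 0.1, 0.04, 0.18, 0, 0, 0, 0, 0.1, 0.04, 0.18, 0, 0, 0, 0, 0.1, 0.04, 0.18, 0, 0, 0, 0, 0.1, 0.04, -0.6, 0, 0, 0, 0, 0.1, 0.04, -1.6, 0, 0, 0, 0, 0.1, 0.04, -2.4, 0])

```text
time: 9.4
tool_pos: [0.5967, 0.1585, 0.1778]
tcp_rot: [0.642, 0.766, 0.001, -0.001]
ft_force: [0.8, 0.4, 0.4]
opening: 0.0815
finger_force: 0.0
```

```bash
python3 r.py m .175; python3 r.py m .096
```

```text
[0.5967 0.1585 0.1778] [-0.   -0.23 -0.4   0.    0.6   0.  ] [0.8 0.4 0.4] 0.0815
.175 [0.01, -0.03, 0.01, 3.19, -0.03, 0.1]
[0.5967 0.1585 0.1778] [-0.   -0.23 -0.4   0.    0.6   0.  ] [0.8 0.4 0.4] 0.0815
.096 [0.01, -0.03, 0.01, 3.18, -0.04, 2.74]
```

Call:
step_arm(plan=[0, 0, 0, 1.3, 0, 0.2, 0, 0, 0, 0, 2.6, 0, 0.3, 0, 0, 0, 0, 3.17, 0, 0.6, 0, 0, 0, 0, 3.17, 0, 0.6, 0, 0, 0, 0, 3.17, 0, 0.6, 0])

```text
time: 9.82
tool_pos: [0.5794, 0.2529, 0.1583]
tcp_rot: [0.641, 0.767, 0.001, -0.001]
ft_force: [-0.3, -0.2, 0.0]
opening: 0.0927
finger_force: 0.0
```

```bash
python3 r.py m .096;python3 - <<'E'
from h import *
from station import bot
import cv2
c=bot.camera("wrist");np.savez("w2.npz",**c)
cv2.imwrite("pics/w2.png",c["color"][:,:,::-1])
E
```

```text
[0.5794 0.2529 0.1583] [-0.04 -0.01 -0.01 -0.01  0.   -0.01] [-0.3 -0.2  0. ] 0.0927
.096 [-0.0, -0.03, 0.03, -0.02, -0.01, 2.08]
```

View pics/w2.png

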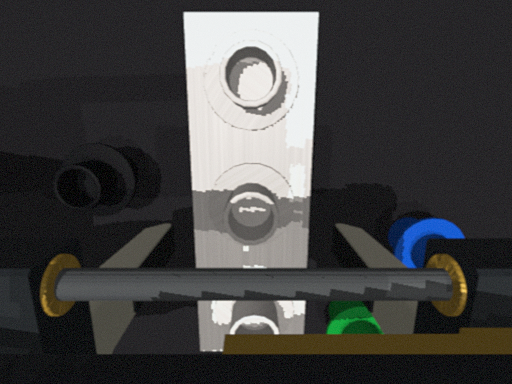

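The middle cup is centred between the fingers at about (252,212). The returned cup shows at (255,325), seated upright.

Call:
step_arm(plan=[0, 0, 0, 0, 0, 1, 0, 0, 0, 0, 0, 0, 1.8, 0, 0, 0, 0, 0, 0, 2.08, 0.3, 0, 0, 0, 0, 0, 2.08, 1, 0, 0, 0, 0, 0, 2.08, 1, 0, 0, 0, 0, 0, 2.08, 1, 0, 0, 0, 0, 0, 2.08, 1, 0, 0, 0, 0, 0, 2.08, 1, 0, 0, 0, 0, 0, 2.08, 1, 0, 0, 0, 0, 0, 2.08, 1])

```text
time: 10.7
tool_pos: [0.5802, 0.2525, 0.0969]
tcp_rot: [0.642, 0.766, 0.002, -0.001]
ft_force: [-3.6, -0.1, 2.2]
opening: 0.0439
finger_force: 1.7
```

Call:
step_arm(plan=[0, 0, 0, 0, 0, 0, 1, 0, 0, 0, 0, 0, 0, 1])

```text
time: 10.87
tool_pos: [0.5796, 0.2525, 0.0966]
tcp_rot: [0.642, 0.766, 0.001, -0.001]
ft_force: [-2.3, -0.5, 3.6]
opening: 0.0391
finger_force: 30.0
```

```bash
python3 r.py m .23; python3 g.py .12
```

```text
[0.5796 0.2525 0.0966] [ 0.  0.  0. -0.  0. -0.] [-2.3 -0.5  3.6] 0.0391
.23 [-0.0, -0.03, 0.01, 0.02, -0.02, -4.45]
[0.5796 0.2525 0.0966] [ 0.  0.  0. -0.  0. -0.] [-2.3 -0.5  3.6] 0.0391 30.0
axial -0.0087 lat(tool) [ 0.4978 -0.0348  0.0087]
.12 [-4.97, -0.76, 2.7, -15.55, -5.85, -4.35]
```

Call:
step_arm(plan=[0, 0, 0, 0, 0, -1, 1, 0, 0, 0, 0, 0, -2.2, 1, 0, 0, 0, 0, 0, -3.4, 1, 0, 0, 0, 0, 0, -4.5, 1, -5, -0.7, 2.6, -15.5, -5.85, -4.4, 1, -5, -0.7, 2.6, -15.5, -5.85, -4.4, 1, -5, -0.7, 2.6, -15.5, -5.85, -4.4, 1, -5, -0.7, 2.6, -15.5, -5.85, -4.4, 1, -5, -0.7, 2.6, -15.5, -5.85, -4.4, 1, -5, -0.7, 2.6, -15.5, -5.85, -4.4, 1])

```text
time: 11.7
tool_pos: [0.5273, 0.0071, 0.2242]
tcp_rot: [0.718, 0.647, 0.174, 0.19]
ft_force: [-0.8, 0.5, -4.1]
opening: 0.0388
finger_force: 30.0
```

```bash
python3 g.py .12
```

```text
[0.5273 0.0071 0.2242] [-1.5  -0.25  0.15  1.21  0.28 -2.29] [-0.8  0.5 -4.1] 0.0388 30.0
axial 0.1137 lat(tool) [ 0.248   0.0084 -0.1137]
.12 [-0.02, -0.09, 0.08, -8.26, -0.35, -0.29]
```

Call:
step_arm(plan=[0, 0, 0, -1.3, 0, -0.1, 1, 0, 0, 0, -2.6, -0.1, -0.2, 1, 0, 0, 0, -3.9, -0.2, -0.2, 1, 0, 0, 0, -5.2, -0.3, -0.3, 1, 0, 0, 0, -6.5, -0.3, -0.3, 1, 0, 0, 0, -7.7, -0.3, -0.3, 1, 0, 0, 0, -8.2, -0.3, -0.3, 1, 0, 0, 0, -8.2, -0.3, -0.3, 1, 0, 0, 0, -8.2, -0.3, -0.3, 1, 0, 0, 0, -8.2, -0.3, -0.3, 1])

```text
time: 12.53
tool_pos: [0.4959, -0.236, 0.2303]
tcp_rot: [0.718, 0.646, 0.176, 0.191]
ft_force: [0.1, 0.8, -2.9]
opening: 0.039
finger_force: 30.0
```

```bash
python3 g.py .09; cat > m.py <<'E'
from h import *
from station import bot
s=bot.read_state();R=Ro.from_quat(s["tcp_rot"]).as_matrix()
c=bot.camera("scene");P=cloud(c)[c["z_map"]>0]
q=(P-s["tool_pos"])@R
m=(np.hypot(q[:,0],q[:,1])<.05)&(q[:,2]>0)&(q[:,2]<.11);q=q[m]
for a in np.arange(.0,.11,.005):
    k=q[(q[:,2]>=a)&(q[:,2]<a+.005)]
    if len(k)>2: print(round(a,3),len(k),k[:,0].max().round(4),k[:,1].max().round(4),np.hypot(k[:,0],k[:,1]).mean().round(4))
E
python3 m.py
```

```text
[ 0.4959 -0.236   0.2303] [ 0.02 -0.01  0.    0.   -0.01 -0.  ] [ 0.1  0.8 -2.9] 0.039 30.0
axial 0.1206 lat(tool) [ 0.003   0.0086 -0.1206]
.09 [0.01, -0.1, 0.08, -0.11, -0.29, 1.02]
0.0 26 0.0228 0.0244 0.0217
0.005 93 0.0381 0.0363 0.0294
0.01 21 0.0375 0.0347 0.0359
0.015 20 0.0252 0.0218 0.0226
0.02 25 0.0242 0.0207 0.0217
0.025 27 0.0243 0.0209 0.0215
0.03 22 0.0235 0.0219 0.0214
0.035 23 0.0233 0.0201 0.0209
0.04 23 0.023 0.0199 0.0204
0.045 20 0.0242 0.0194 0.0199
0.05 21 0.0214 0.0192 0.0194
0.055 22 0.021 0.018 0.0184
0.06 19 0.0208 0.0196 0.019
0.065 18 0.0214 0.0182 0.0179
0.07 20 0.0217 0.0171 0.0178
0.075 11 0.0189 0.0154 0.0173
```

Call:
step_arm(plan=[0, -0.1, 0.08, -0.1, -0.29, 0.4, 1, 0, -0.1, 0.08, -0.1, -0.29, 1, 1, 0, -0.1, 0.08, -0.1, -0.29, 1.7, 1, 0, -0.1, 0.08, -0.1, -0.29, 2.3, 1, 0, -0.1, 0.08, -0.1, -0.29, 2.7, 1, 0, -0.1, 0.08, -0.1, -0.29, 2.85, 1, 0, -0.1, 0.08, -0.1, -0.29, 2.85, 1, 0, -0.1, 0.08, -0.1, -0.29, 2.85, 1])

```text
time: 13.25
tool_pos: [0.5314, -0.2428, 0.153]
tcp_rot: [0.721, 0.643, 0.173, 0.195]
ft_force: [-0.9, -2.2, -4.0]
opening: 0.0389
finger_force: 30.0
```

```bash
python3 g.py .03 .02
```

```text
[ 0.5314 -0.2428  0.153 ] [-0.01 -0.01 -0.    0.    0.01 -0.  ] [-0.9 -2.2 -4. ] 0.0389 30.0
axial 0.0357 lat(tool) [ 0.0003  0.0013 -0.0357]
.03 [0.02, 0.01, 0.01, -0.01, -0.04, 0.19]
.02 [0.02, 0.01, 0.01, -0.01, -0.04, 0.52]
```

Call:
step_arm(plan=[0, 0, 0, 0, -0.04, 0.1, 1, 0, 0, 0, 0, -0.04, 0.2, 1, 0, 0, 0, 0, -0.04, 0.27, 1, 0, 0, 0, 0, -0.04, 0.27, 1])

```text
time: 13.58
tool_pos: [0.5348, -0.2443, 0.1458]
tcp_rot: [0.721, 0.642, 0.173, 0.195]
ft_force: [0.9, -1.3, -1.0]
opening: 0.0388
finger_force: 30.0
```

Call:
step_arm(plan=[0, 0, 0, 0, 0, 0.06, 1, 0, 0, 0, 0, 0, 0.1, 1, 0, 0, 0, 0, 0, 0.1, 1])

```text
time: 13.83
tool_pos: [0.5378, -0.2451, 0.1455]
tcp_rot: [0.721, 0.642, 0.174, 0.197]
ft_force: [0.0, 0.1, 8.5]
opening: 0.0389
finger_force: 30.0
```

```bash
python3 g.py .12
```

```text
[ 0.5378 -0.2451  0.1455] [ 0. -0.  0. -0.  0.  0.] [0.  0.1 8.5] 0.0389 30.0
axial 0.0259 lat(tool) [-0.0013  0.0032 -0.0259]
.12 [0.08, 0.03, 0.0, 0.03, -0.08, -3.14]
```

Call:
step_arm(plan=[0, 0, 0, 0, -0.08, -0.8, 1, 0, 0, 0, 0, -0.08, -2, 1, 0, 0, 0, 0, -0.08, -3.2, 1, 0, 0, 0, 0, -0.08, -3.3, 1, 0, 0, 0, 0, -0.08, -3.3, 1])

```text
time: 14.25
tool_pos: [0.4845, -0.2384, 0.229]
tcp_rot: [0.721, 0.642, 0.173, 0.197]
ft_force: [-0.4, -0.2, -3.5]
opening: 0.039
finger_force: 30.0
```

```bash
python3 r.py m .24
```

```text
[ 0.4845 -0.2384  0.229 ] [ 0.01  0.06  0.04  0.   -0.03 -0.  ] [-0.4 -0.2 -3.5] 0.039
.24 [5.01, 0.77, -2.7, 16.62, 1.28, 0.25]
```

Call:
step_arm(plan=[5, 0.77, -2.7, 16.62, 1.28, 0.25, 1, 5, 0.77, -2.7, 16.62, 1.28, 0.25, 1, 5, 0.77, -2.7, 16.62, 1.28, 0.25, 1, 5, 0.77, -2.7, 16.62, 1.28, 0.25, 1, 5, 0.77, -2.7, 16.62, 1.28, 0.25, 1, 5, 0.77, -2.7, 16.62, 1.28, 0.25, 1, 5, 0.77, -2.7, 16.62, 1.28, 0.25, 1, 5, 0.77, -2.7, 16.62, 1.28, 0.25, 1, 5, 0.77, -2.7, 16.62, 1.28, 0.25, 1, 5, 0.77, -2.7, 16.62, 1.28, 0.25, 1])

```text
time: 15.08
tool_pos: [0.562, 0.1734, 0.234]
tcp_rot: [0.642, 0.767, -0.0, -0.004]
ft_force: [0.3, 0.3, -2.5]
opening: 0.0387
finger_force: 30.0
```

```bash
python3 r.py m .24
```

```text
[0.562  0.1734 0.234 ] [ 0.84  0.39 -0.58 -0.    0.17  0.84] [ 0.3  0.3 -2.5] 0.0387
.24 [-0.05, -0.05, 0.02, 2.5, 1.02, -0.19]
```

Call:
step_arm(plan=[0, 0, 0, 1.2, 0.5, -0.1, 1, 0, 0, 0, 2.4, 1, -0.2, 1, 0, 0, 0, 2.4, 1, -0.2, 1, 0, 0, 0, 2.4, 1, -0.2, 1])

```text
time: 15.42
tool_pos: [0.5788, 0.2493, 0.2399]
tcp_rot: [0.641, 0.768, -0.001, -0.003]
ft_force: [-0.9, -0.5, -2.9]
opening: 0.039
finger_force: 30.0
```

```bash
python3 r.py m .1
```

```text
[0.5788 0.2493 0.2399] [-0.06 -0.03  0.03 -0.03  0.01 -0.01] [-0.9 -0.5 -2.9] 0.039
.1 [-0.05, -0.04, 0.05, 0.08, 0.05, 4.66]
```

Call:
step_arm(plan=[0, 0, 0, 0.1, 0.05, 0.5, 1, 0, 0, 0, 0.1, 0.05, 1.2, 1, 0, 0, 0, 0.1, 0.05, 2, 1, 0, 0, 0, 0.1, 0.05, 2.8, 1, 0, 0, 0, 0.1, 0.05, 3.6, 1, 0, 0, 0, 0.1, 0.05, 4.3, 1, 0, 0, 0, 0.1, 0.05, 4.55, 1, 0, 0, 0, 0.1, 0.05, 4.55, 1, 0, 0, 0, 0.1, 0.05, 4.55, 1])

```text
time: 16.17
tool_pos: [0.5804, 0.2491, 0.1064]
tcp_rot: [0.643, 0.766, 0.0, -0.002]
ft_force: [0.4, 0.0, -1.6]
opening: 0.0394
finger_force: 30.0
```

```bash
python3 r.py m .097
```

```text
[0.5804 0.2491 0.1064] [ 0.01 -0.03 -0.04  0.    0.    0.  ] [ 0.4  0.  -1.6] 0.0394
.097 [-0.02, -0.03, -0.0, 0.12, -0.03, 0.32]
```

Call:
step_arm(plan=[0, 0, 0, 0.1, -0.02, 0.15, 1, 0, 0, 0, 0.1, -0.02, 0.3, 1, 0, 0, 0, 0.1, -0.02, 0.3, 1, 0, 0, 0, 0.1, -0.02, 0.3, 0, 0, 0, 0, 0.1, -0.02, 0.3, 0, 0, 0, 0, 0.1, -0.02, 0.3, 0, 0, 0, 0, 0.1, -0.02, 0.3, 0, 0, 0, 0, 0.1, -0.02, -0.5, 0, 0, 0, 0, 0.1, -0.02, -1.4, 0, 0, 0, 0, 0.1, -0.02, -2, 0])

```text
time: 17.0
tool_pos: [0.5802, 0.2526, 0.1693]
tcp_rot: [0.643, 0.766, 0.002, -0.001]
ft_force: [0.4, 0.2, 0.2]
opening: 0.0806
finger_force: 0.0
```

```bash
python3 r.py f .16
```

```text
[0.5802 0.2526 0.1693] [-0.   -0.17 -0.28  0.    0.43 -0.  ] [0.4 0.2 0.2] 0.0806
.16 [0.01, -0.03, 0.0, 3.17, -0.04, 0.32]
```

Call:
step_arm(plan=[0, 0, 0, 1.3, 0, 0.2, 0, 0, 0, 0, 2.6, 0, 0.3, 0, 0, 0, 0, 3.17, 0, 0.3, 0, 0, 0, 0, 3.17, 0, 0.3, 0, 0, 0, 0, 3.17, 0, 0.3, 0])

```text
time: 17.42
tool_pos: [0.5626, 0.3469, 0.1583]
tcp_rot: [0.642, 0.767, 0.001, -0.001]
ft_force: [0.0, -0.8, -0.5]
opening: 0.0929
finger_force: 0.0
```

```bash
python3 r.py f .096;python3 - <<'E'
from h import *
from station import bot
import cv2
c=bot.camera("wrist")
cv2.imwrite("pics/w3.png",c["color"][:,:,::-1])
E
```

```text
[0.5626 0.3469 0.1583] [-0.04 -0.01  0.01 -0.01 -0.   -0.01] [ 0.  -0.8 -0.5] 0.0929
.096 [-0.0, -0.03, 0.03, -0.03, -0.01, 2.08]
```

View pics/w3.png

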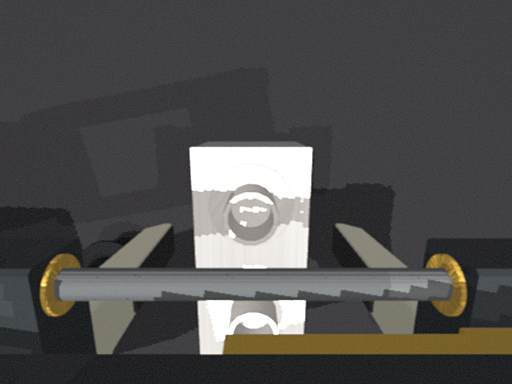

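The far cup is centred at (252,213), and the middle cup is back in its socket at (255,325).

Call:
step_arm(plan=[0, 0, 0, 0, 0, 1, 0, 0, 0, 0, 0, 0, 1.8, 0, 0, 0, 0, 0, 0, 2.1, 0.3, 0, 0, 0, 0, 0, 2.1, 1, 0, 0, 0, 0, 0, 2.1, 1, 0, 0, 0, 0, 0, 2.1, 1, 0, 0, 0, 0, 0, 2.1, 1, 0, 0, 0, 0, 0, 2.1, 1, 0, 0, 0, 0, 0, 2.1, 1, 0, 0, 0, 0, 0, 2.1, 1])

```text
time: 18.3
tool_pos: [0.5631, 0.3464, 0.096]
tcp_rot: [0.643, 0.766, 0.001, -0.001]
ft_force: [-0.7, -0.4, 1.2]
opening: 0.0438
finger_force: 0.7
```

Call:
step_arm(plan=[0, 0, 0, 0, 0, 0, 1, 0, 0, 0, 0, 0, 0, 1])

```text
time: 18.47
tool_pos: [0.5627, 0.3464, 0.0957]
tcp_rot: [0.643, 0.766, 0.001, -0.001]
ft_force: [-1.7, -0.4, 3.3]
opening: 0.0399
finger_force: 30.0
```

```bash
python3 g.py .12
```

```text
[0.5627 0.3464 0.0957] [-0.  0. -0. -0. -0.  0.] [-1.7 -0.4  3.3] 0.0399 30.0
axial 0.0044 lat(tool) [ 0.5891 -0.0591 -0.0044]
.12 [-4.97, -0.76, 2.7, -18.74, -5.84, -4.38]
```

Call:
step_arm(plan=[0, 0, 0, 0, 0, -1, 1, 0, 0, 0, 0, 0, -2.2, 1, 0, 0, 0, 0, 0, -3.4, 1, 0, 0, 0, 0, 0, -4.5, 1, -5, -0.7, 2.6, -18.7, -5.84, -4.4, 1, -5, -0.7, 2.6, -18.7, -5.84, -4.4, 1, -5, -0.7, 2.6, -18.7, -5.84, -4.4, 1, -5, -0.7, 2.6, -18.7, -5.84, -4.4, 1, -5, -0.7, 2.6, -18.7, -5.84, -4.4, 1, -5, -0.7, 2.6, -18.7, -5.84, -4.4, 1])

```text
time: 19.3
tool_pos: [0.525, 0.0975, 0.2243]
tcp_rot: [0.718, 0.646, 0.174, 0.191]
ft_force: [-1.0, -1.5, -3.0]
opening: 0.0399
finger_force: 30.0
```

```bash
python3 g.py .12
```

```text
[0.525  0.0975 0.2243] [-1.41 -0.43  0.33  1.16 -0.03 -2.23] [-1.  -1.5 -3. ] 0.0399 30.0
axial 0.1202 lat(tool) [ 0.3375 -0.0025 -0.1202]
.12 [-0.01, -0.07, 0.08, -11.25, -0.01, -0.08]
```

Call:
step_arm(plan=[0, 0, 0, -1.3, 0, 0, 1, 0, 0, 0, -2.6, 0, 0, 1, 0, 0, 0, -3.9, 0, 0, 1, 0, 0, 0, -5.2, 0, 0, 1, 0, 0, 0, -6.5, 0, 0, 1, 0, 0, 0, -7.8, 0, -0.1, 1, 0, 0, 0, -9.1, 0, -0.1, 1, 0, 0, 0, -10.3, 0, -0.1, 1, 0, 0, 0, -11, 0, -0.1, 1, 0, 0, 0, -11.2, 0, -0.1, 1])

```text
time: 20.13
tool_pos: [0.4941, -0.2404, 0.2296]
tcp_rot: [0.719, 0.645, 0.174, 0.193]
ft_force: [0.8, -1.0, -1.8]
opening: 0.04
finger_force: 30.0
```

Call:
step_arm(plan=[0, 0, 0, 0, 0, 0, 1, 0, 0, 0, 0, 0, 0, 1])

```text
time: 20.3
tool_pos: [0.4944, -0.2352, 0.229]
tcp_rot: [0.718, 0.646, 0.175, 0.191]
ft_force: [0.0, -0.4, -2.7]
opening: 0.0403
finger_force: 30.0
```

```bash
python3 g.py .09; python3 m.py
```

```text
[ 0.4944 -0.2352  0.229 ] [ 0.03 -0.01  0.01  0.    0.   -0.  ] [ 0.  -0.4 -2.7] 0.0403 30.0
axial 0.1203 lat(tool) [ 0.0035  0.0067 -0.1203]
.09 [0.0, -0.09, 0.07, -0.13, -0.22, 1.01]
0.0 24 0.0223 0.0254 0.021
0.005 98 0.0355 0.037 0.0299
0.01 13 0.0366 0.0336 0.0345
0.015 21 0.0232 0.0219 0.0216
0.02 24 0.022 0.02 0.0202
0.025 23 0.0215 0.0202 0.0202
0.03 24 0.0202 0.0203 0.0191
0.035 20 0.0219 0.0189 0.0185
0.04 20 0.0193 0.0168 0.0172
0.045 19 0.0184 0.0185 0.0175
0.05 18 0.0165 0.0156 0.0158
```

Call:
step_arm(plan=[0, -0.09, 0.07, -0.12, -0.22, 0.4, 1, 0, -0.09, 0.07, -0.12, -0.22, 1, 1, 0, -0.09, 0.07, -0.12, -0.22, 1.7, 1, 0, -0.09, 0.07, -0.12, -0.22, 2.3, 1, 0, -0.09, 0.07, -0.12, -0.22, 2.7, 1, 0, -0.09, 0.07, -0.12, -0.22, 2.85, 1, 0, -0.09, 0.07, -0.12, -0.22, 2.85, 1, 0, -0.09, 0.07, -0.12, -0.22, 2.85, 1])

```text
time: 21.02
tool_pos: [0.5317, -0.242, 0.1528]
tcp_rot: [0.72, 0.643, 0.173, 0.194]
ft_force: [-0.2, 0.4, -1.9]
opening: 0.0399
finger_force: 30.0
```

```bash
python3 g.py .02
```

```text
[ 0.5317 -0.242   0.1528] [-0.01 -0.01 -0.01  0.   -0.   -0.  ] [-0.2  0.4 -1.9] 0.0399 30.0
axial 0.0353 lat(tool) [ 0.0011  0.0013 -0.0353]
.02 [0.02, -0.0, 0.02, -0.04, -0.05, 0.51]
```

Call:
step_arm(plan=[0, 0, 0, -0.04, -0.04, 0.12, 1, 0, 0, 0, -0.04, -0.04, 0.25, 1, 0, 0, 0, -0.04, -0.04, 0.38, 1, 0, 0, 0, -0.04, -0.04, 0.5, 1, 0, 0, 0, -0.04, -0.04, 0.5, 1])

```text
time: 21.43
tool_pos: [0.5377, -0.2453, 0.1383]
tcp_rot: [0.721, 0.643, 0.172, 0.194]
ft_force: [-0.2, 0.5, -1.5]
opening: 0.0398
finger_force: 30.0
```

```bash
python3 g.py .0107
```

```text
[ 0.5377 -0.2453  0.1383] [-0.   -0.01  0.   -0.01  0.01  0.01] [-0.2  0.5 -1.5] 0.0398 30.0
axial 0.0196 lat(tool) [-0.0014 -0.0004 -0.0196]
.0107 [0.01, 0.01, 0.0, 0.05, 0.01, 0.3]
```

No resistance past the depth where the other two stopped; continue to the rim.

Call:
step_arm(plan=[0, 0, 0, 0.04, 0.01, 0.08, 1, 0, 0, 0, 0.04, 0.01, 0.16, 1, 0, 0, 0, 0.04, 0.01, 0.22, 1, 0, 0, 0, 0.04, 0.01, 0.22, 1])

```text
time: 21.77
tool_pos: [0.5419, -0.245, 0.1335]
tcp_rot: [0.721, 0.642, 0.172, 0.195]
ft_force: [1.9, -0.9, -1.9]
opening: 0.0399
finger_force: 30.0
```

```bash
python3 g.py .0107
```

```text
[ 0.5419 -0.245   0.1335] [-0.   -0.01  0.   -0.01  0.01  0.  ] [ 1.9 -0.9 -1.9] 0.0399 30.0
axial 0.0134 lat(tool) [-0.0007  0.0008 -0.0134]
.0107 [0.02, 0.02, 0.01, 0.02, -0.03, 0.09]
```

Call:
step_arm(plan=[0, 0, 0, 0, 0, 0.05, 1, 0, 0, 0, 0, 0, 0.1, 1, 0, 0, 0, 0, 0, 0.1, 1])

```text
time: 22.02
tool_pos: [0.5435, -0.2454, 0.1314]
tcp_rot: [0.721, 0.642, 0.172, 0.195]
ft_force: [0.6, -1.3, 2.2]
opening: 0.0402
finger_force: 30.0
```

```bash
python3 g.py .0107
```

```text
[ 0.5435 -0.2454  0.1314] [ 0.   -0.    0.   -0.    0.    0.01] [ 0.6 -1.3  2.2] 0.0402 30.0
axial 0.0108 lat(tool) [-0.0009  0.0011 -0.0108]
.0107 [0.03, 0.02, 0.01, 0.03, -0.04, 0.0]
```

Call:
step_arm(plan=[0, 0, 0, 0, 0, 0.04, 1, 0, 0, 0, 0, 0, 0.04, 1])

```text
time: 22.18
tool_pos: [0.5445, -0.2455, 0.1313]
tcp_rot: [0.721, 0.642, 0.173, 0.196]
ft_force: [-1.5, 0.7, 6.4]
opening: 0.0401
finger_force: 30.0
```

```bash
python3 g.py .0107
```

```text
[ 0.5445 -0.2455  0.1313] [ 0. -0.  0. -0. -0. -0.] [-1.5  0.7  6.4] 0.0401 30.0
axial 0.0102 lat(tool) [-0.0009  0.0019 -0.0102]
.0107 [0.04, 0.02, 0.01, 0.03, -0.06, -0.02]
```

Call:
step_arm(plan=[0, 0, 0, 0, 0, 0, 0.2, 0, 0, 0, 0, 0, 0, 0.2, 0, 0, 0, 0, 0, 0, 0.2, 0, 0, 0, 0, 0, 0, 0.2, 0, 0, 0, 0, 0, 0, 0.2, 0, 0, 0, 0, 0, -0.5, 0.2, 0, 0, 0, 0, 0, -1.5, 0.2, 0, 0, 0, 0, 0, -2.7, 0.2, 0, 0, 0, 0, 0, -3.8, 0.2, 0, 0, 0, 0, 0, -3.8, 0.2])

```text
time: 23.02
tool_pos: [0.4869, -0.2396, 0.2341]
tcp_rot: [0.72, 0.643, 0.172, 0.198]
ft_force: [1.4, -1.1, -0.0]
opening: 0.0745
finger_force: 0.0
```

```bash
python3 - <<'E'
from h import *
from station import bot
import cv2
s=bot.read_state();print(s["tool_pos"])
w=bot.camera("wrist");t=bot.camera("scene");u=bot.camera("top")
f=lambda c,y,x:cv2.resize(c["color"][y:y+90,x:x+130,::-1],(390,270))
cv2.imwrite("pics/c2.png",np.vstack([np.hstack([f(t,100,135),f(u,170,290)]),np.hstack([cv2.resize(w["color"][:,:,::-1],(390,292)),cv2.resize(u["color"][150:280,40:230,::-1],(390,292))])]))
for n,c in(("w",w),("s",t),("t",u)):
    P=cloud(c)[c["z_map"]>0];q=(P-O)@potR();q[:,2]*=-1
    r=np.hypot(q[:,0],q[:,1])
    k=q[(r<.034)&(r>.024)&(abs(q[:,2])<.03)]
    if len(k)>10:
        A=np.c_[k[:,:2],np.ones(len(k))];g=np.linalg.lstsq(A,k[:,2],rcond=None)[0]
        print(n,"flange top above rim",np.median(k[:,2]).round(4),"slopes deg",np.degrees(g[:2]).round(1),len(k))
# plate
P=cloud(t)[t["z_map"]>0];m=(abs(P[:,2]-.083)<.008)&(P[:,1]<-.15)&(P[:,0]>.4)&(P[:,0]<.49);print("plate",P[m].mean(0))
E
```

```text
[ 0.48688592 -0.23963053  0.23408125]
w flange top above rim 0.0052 slopes deg [-0.4  0. ] 1500
s flange top above rim 0.0028 slopes deg [-17.   -5.2] 99
t flange top above rim 0.0034 slopes deg [-4.1 -1.1] 201
plate [ 0.47144542 -0.23228708  0.08172165]
```

View pics/c2.png

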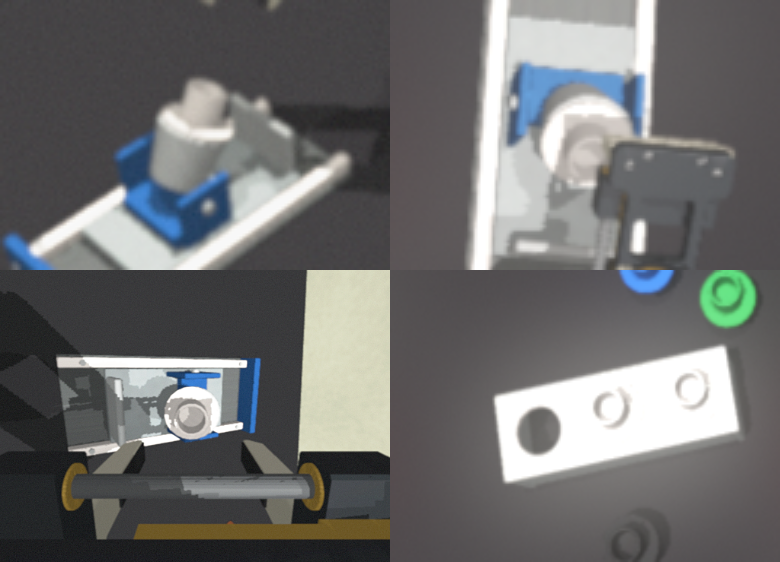

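The cup is seated: its flange top is 5.2 mm above the rim plane and tilted 0.4°. The two rejected cups hang in the rack and the third socket is empty. Next I push the plate.

```bash
cat > p.py <<'E'
from h import *
from station import bot
s=bot.read_state();print(s["tool_pos"].round(4),s["ft_force"].round(1),s["opening"])
for p in ([.395,-.227,.22],[.395,-.227,.054],[.42,-.2302,.054],[.54,-.2441,.054]): print(p,rel(s,p,potR()))
E
python3 p.py
```

```text
[ 0.4866 -0.2381  0.2283] [ 0.  -0.6 -0.1] 0.0743719834581377
[0.395, -0.227, 0.22] [0.02, 0.01, 0.01, 0.02, -2.8, -1.3]
[0.395, -0.227, 0.054] [0.02, 0.01, 0.01, 0.02, -5.57, 3.48]
[0.42, -0.2302, 0.054] [0.02, 0.01, 0.01, 0.01, -4.85, 3.9]
[0.54, -0.2441, 0.054] [0.02, 0.01, 0.01, 0.01, -1.37, 5.92]
```

Call:
step_arm(plan=[0, 0, 0, 0, -1.2, -0.5, 1, 0, 0, 0, 0, -2.4, -1.1, 1, 0, 0, 0, 0, -2.8, -1.3, 1, 0, 0, 0, 0, -3.4, -0.3, 1, 0, 0, 0, 0, -4, 0.8, 1, 0, 0, 0, 0, -4.6, 1.8, 1, 0, 0, 0, 0, -5.1, 2.7, 1, 0, 0, 0, 0, -5.5, 3.4, 1, 0, 0, 0, 0, -5.55, 3.45, 1, 0, 0, 0, 0, -5.55, 3.45, 1])

```text
time: 24.0
tool_pos: [0.3945, -0.2256, 0.0531]
tcp_rot: [0.722, 0.642, 0.174, 0.191]
ft_force: [-0.0, 0.1, 0.2]
opening: 0.0125
finger_force: 0.0
```

```bash
python3 p.py
```

```text
[ 0.3945 -0.2256  0.0531] [-0.   0.1  0.2] 0.012540688391273303
[0.395, -0.227, 0.22] [-0.02, -0.04, -0.02, -0.02, 2.79, -4.81]
[0.395, -0.227, 0.054] [-0.02, -0.04, -0.02, -0.04, 0.03, -0.01]
[0.42, -0.2302, 0.054] [-0.02, -0.04, -0.02, -0.05, 0.76, 0.4]
[0.54, -0.2441, 0.054] [-0.02, -0.04, -0.02, -0.06, 4.25, 2.41]
```

Call:
step_arm(plan=[0, 0, 0, -0.05, 0.5, 0.28, 1, 0, 0, 0, -0.05, 0.9, 0.5, 1, 0, 0, 0, -0.05, 1.15, 0.66, 1, 0, 0, 0, -0.05, 1.4, 0.8, 1, 0, 0, 0, -0.05, 1.65, 0.94, 1, 0, 0, 0, -0.05, 1.9, 1.08, 1, 0, 0, 0, -0.05, 2.1, 1.2, 1, 0, 0, 0, -0.05, 2.3, 1.31, 1])

```text
time: 24.67
tool_pos: [0.4745, -0.2386, 0.057]
tcp_rot: [0.72, 0.643, 0.172, 0.195]
ft_force: [-5.6, -0.3, 1.4]
opening: 0.0002
finger_force: 2.6
```

```bash
python3 p.py
```

```text
[ 0.4745 -0.2386  0.057 ] [-5.6 -0.3  1.4] 0.00015955849551613612
[0.395, -0.227, 0.22] [0.03, 0.02, 0.02, 0.07, 0.42, -6.04]
[0.395, -0.227, 0.054] [0.03, 0.02, 0.02, 0.08, -2.36, -1.26]
[0.42, -0.2302, 0.054] [0.03, 0.02, 0.02, 0.07, -1.64, -0.84]
[0.54, -0.2441, 0.054] [0.03, 0.02, 0.02, 0.07, 1.84, 1.19]
```

Call:
step_arm(plan=[0, 0, 0, 0.02, 0.2, 0.13, 1, 0, 0, 0, 0.02, 0.4, 0.25, 1, 0, 0, 0, 0.02, 0.6, 0.38, 1, 0, 0, 0, 0.02, 0.8, 0.5, 1, 0, 0, 0, 0.02, 0.8, 0.5, 1])

```text
time: 25.08
tool_pos: [0.5036, -0.2418, 0.0565]
tcp_rot: [0.72, 0.643, 0.172, 0.196]
ft_force: [-0.3, -1.1, -0.1]
opening: 0.0003
finger_force: 0.0
```

Call:
step_arm(plan=[0, 0, 0, 0.01, 0.15, 0.1, 1, 0, 0, 0, 0.02, 0.3, 0.2, 1, 0, 0, 0, 0.02, 0.3, 0.2, 1])

```text
time: 25.33
tool_pos: [0.5084, -0.2406, 0.0532]
tcp_rot: [0.721, 0.644, 0.17, 0.193]
ft_force: [-40.2, -1.1, 19.7]
opening: 0.0007
finger_force: 19.7
```

```bash
python3 p.py
```

```text
[ 0.5084 -0.2406  0.0532] [-40.2  -1.1  19.7] 0.000675655000586427
[0.395, -0.227, 0.22] [-0.04, 0.03, 0.02, -0.0, -0.54, -6.72]
[0.395, -0.227, 0.054] [-0.04, 0.03, 0.02, 0.02, -3.29, -1.91]
[0.42, -0.2302, 0.054] [-0.04, 0.03, 0.02, 0.01, -2.56, -1.5]
[0.54, -0.2441, 0.054] [-0.04, 0.03, 0.02, 0.0, 0.94, 0.5]
```

The force rose to 40 N with the fingertips on the plate, so the carriage is at the stop. I back off.

Call:
step_arm(plan=[0, 0, 0, 0, -0.5, -0.3, 1, 0, 0, 0, 0, -1.3, -0.75, 1, 0, 0, 0, 0, -2.3, -1.3, 1, 0, 0, 0, 0, -3, -1.8, 1, 0, 0, 0, 0, -2.4, -2.8, 1, 0, 0, 0, 0, -1.8, -3.9, 1, 0, 0, 0, 0, -1.2, -5, 1, 0, 0, 0, 0, -0.6, -6.2, 1, 0, 0, 0, 0, -0.6, -6.5, 1, 0, 0, 0, 0, -0.6, -6.5, 1])

```text
time: 26.17
tool_pos: [0.4007, -0.2299, 0.218]
tcp_rot: [0.72, 0.643, 0.171, 0.198]
ft_force: [-0.4, 0.0, 0.4]
opening: 0.0003
finger_force: 0.0
```

```bash
python3 - <<'E'
from h import *
from station import bot
import cv2
s=bot.read_state();print(s["tool_pos"],s["ft_force"])
w=bot.camera("wrist");t=bot.camera("scene");u=bot.camera("top")
f=lambda c,y,x:cv2.resize(c["color"][y:y+90,x:x+130,::-1],(390,270))
cv2.imwrite("pics/c3.png",np.vstack([np.hstack([f(t,100,135),f(u,140,290)]),np.hstack([cv2.resize(t["color"][:,:,::-1],(390,292)),cv2.resize(u["color"][:,:,::-1],(390,292))])]))
for n,c in(("s",t),("t",u)):
    P=cloud(c);m=(c["z_map"]>0)&(abs(P[...,2]-.083)<.007)&(P[...,1]<-.15)&(P[...,1]>-.32)&(P[...,0]>.48)&(P[...,0]<.56)
    k,l,st,ce=cv2.connectedComponentsWithStats(m.astype(np.uint8))
    for i in range(1,k):
        if st[i,4]>25: r=cv2.minAreaRect(P[l==i][:,:2].astype(np.float32)*1000);print(n,st[i,4],r)
E
```

```text
[ 0.40072246 -0.22993075  0.2179622 ] [-4.05076327e-01  2.98017586e-04  3.55974769e-01]
s 94 ((522.5674438476562, -241.45059204101562), (90.01905059814453, 11.664329528808594), 82.69454193115234)
t 164 ((521.5501098632812, -243.45016479492188), (89.39724731445312, 10.835705757141113), 82.7511978149414)
```

View pics/c3.png

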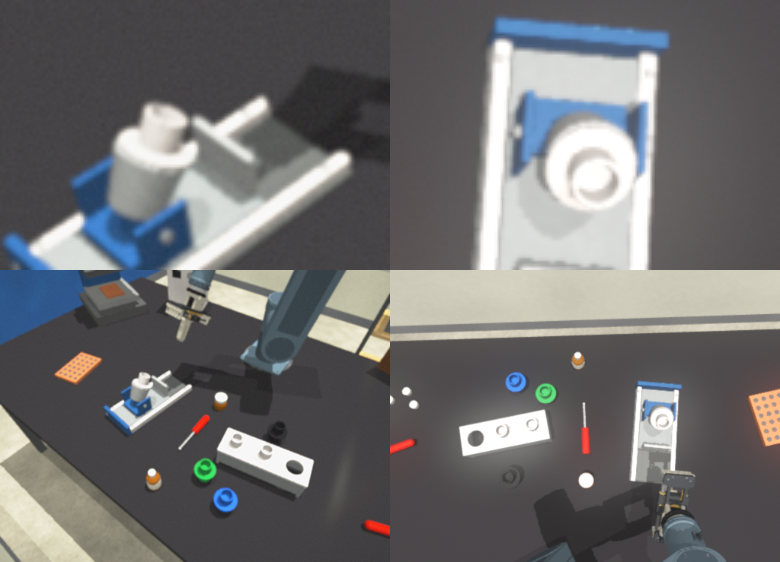

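The carriage has moved about 60 mm and is against the stop. The cup still sits flat, the two rejected cups are in the rack, and the bottle, jar and screwdriver have not moved.

```bash
python3 -c "
from station import bot
print(bot.close_job())"
```

```text
the job is handed in; nothing more can be done
None
```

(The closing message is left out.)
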